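# Nip a glued carton insert in the bench press

## Robot

A 6-joint arm with a two-finger parallel gripper is mounted at the origin on the work surface. World frame = base frame: x ahead of the robot, y to its left, z up, the work surface at z = 0. Lengths are in m, angles in rad, forces in N, time in s.
With the tool pointing down it reaches from about 0.35 to 0.8 m from the base axis. Payload 7.3 kg.
Tool frame: the origin (TCP) lies at the very end of the fingers, on their centre line; the grasp point (between the pads) lies 19 mm behind it; x points along the fingers, y is the direction in which the jaws open and shut, and the axes are right-handed (so a half turn about x gives the same grasp; the last joint's range is limited). The gripper opens to 85 mm and grips with 20 to 120 N. Pads are 22 mm wide; open, the fingers measure 114 mm over their backs; the gripper's body (76 mm by 85 mm) begins 54 mm behind the grasp point. The pads swing forward as they close: fully open they stand 13 mm farther back than shut.
Start: joints at [1.165, 0.342, 1.524, -0, 1.275, -0.146], TCP at [0.135, 0.507, 0.231] pointing down, gripper open.
Joint ranges: [-2.53, 2.53], [-0.77, 2.02], [0.04, 2.7], [-1, 4.14], [0.28, 2.66], [-3.11, 3.11]. Speed limits (rad/s): [2.57, 2.57, 3.14, 3.14, 3.14, 3.14].

## Interface

Orientations are given as a unit quaternion [w, x, y, z].
In Python, from cell import manip gives the robot as it stands.
- The arm moves only by the tool jog_arm, never from a script. Its argument "targets" is a list of rows, each a list of 2 entries, a list of its own where there are three numbers: the shift along the tool's x, y, z in cm, then the turn, a rotation vector about the tool's x, y, z in rad. In form: [[[dx, dy, dz], [rx, ry, rz]], ...]. A call has 1 to 10 rows; each row shifts and turns the commanded pose from where the row before left it, along the tool's axes as they then stand; what a row does not reach is not made up. A row lasts 1/12 s, in which the tool goes at most 41.7 mm and 7.16 degrees, less where a joint would pass 70% of its speed; a pose out of reach is approached as far as the arm can. A call with a gripper value outside its range is refused whole. "jaw" is the closure, from -1 (fully open) to 1 (shut), set as the call begins (left out, the last holds). The fingers move at their own pace and stop on an object; the grip force is fixed at half the most. Time passes only in rows, so rows that do not move let the fingers close. It gives the time, the measured TCP pose, the force and the opening at its end, in the units of the state.
- manip.state(): the state, without advancing time (a new reading comes with each control period).
- manip.camera(name): name is "scene" or "top" or "wrist"; returns a dict with "img" (384x512x3 uint8, blue, green, red), "intrinsics" (3x3 intrinsics, pixels), "D" ([k1, k2, p1, p2, k3] as OpenCV has them; the pictures are not rectified), "xyz" and "rotation" of the camera in the world. Camera axes: x right, y down, z forward; pixel columns grow to the right and rows downward; lengths in m; the calibration is good to about 2 mm. A picture is of the moment at which its call begins. There is no depth.
- manip.close_job(): hands the job in, once; it reports no verdict.
Trained networks look in a picture, given as the dict that the camera call returned (one of the last four; its "shot" number tells which), for a name from the list of things; names that differ only in an ending like _2 or _b are one class to them, and where a whole thing is asked for, a point or a joint stands for the part that bears it (a point fixed in the world has none). Each returns a list of dicts, best first, with "p" (0 to 1); they miss things now and then, are a little off and sometimes report something else, mostly with a low value. They report only what shows in the picture. A call takes as long as a camera call.
- manip.spot_in(picture, target): "point" ([x, y, z] in m, in world coordinates, good to about 4 mm: the middle of the surface that is visible of it).
The state is a dict: "clock": time; "qpos": joint angles; "qvel": joint speeds; "effort": joint torques, N m; "eef_pos": TCP position; "orientation": TCP orientation; "wrist_force": force on the tool from outside, world axes, zero at the start; "moment": the same for the moment, N m; "gripper_width": opening from 0.0 (shut) to 1.0 (fully open).
Only numpy, scipy, OpenCV 4.12 (cv2) and the standard library are available. Lean on these libraries where they do the work, as an engineer would, in place of code of your own. Each camera call takes 0.05 s, during which the arm holds its last target.

## Task

Put the glued corrugated insert (the strip with the stack on one end) into the bench press, stacked end first, flat on the bed, squarely home against the back fence and in the middle under the pressure plate. Then screw the plate down clockwise with the top knob until you feel it touch the stack, and nip it up a quarter turn past that first touch: a third of a turn or more would crush the glue-up. Leave it clamped, let go, and do not disturb the other things on the bench.

Things in the scene. Friction and masses are not known exactly. Their poses are not given: they have to be found in the camera images.
- press: Fixed grey iron screw press, 220 mm tall. Origin: underside, on the spindle axis; +x to its back (away from the robot at yaw 0), z up. Bed 225 mm (x -140 to +85) by 210 mm, open to the front (-x). Columns of radius 10 at x = 0, y = +-88. Crosshead 46 (x) x 216 (y) mm, 112 to 142 mm above the origin, nut boss of radius 20 up to 152.
- bed (a point): Point on the top face of the press bed, 22 mm above the press's origin, on the spindle axis.
- fence (a point): Foot of the front face of the back fence: at x = +50, y = 0 of the press, on the bed. The fence is a steel strip across the bed, 130 mm long in y, 20 mm high.
- plate: Steel pressure plate, 110 (x) x 120 (y) x 8 mm, sprung under an iron follower of the same outline whose top is 26 mm above the plate's underside. Origin: middle of the underside, on the spindle axis; at the start 44 to 45.5 mm above the bed. It goes down with the knob without turning. Once it bears on something it gives on its springs, about 17.5 N per mm, at most 7.5 mm.
- knob (a joint): Knob angle, rad: 0 to 0.6 at the start, grows clockwise seen from above (closing), range 0 to 7. Knob, spindle and plate go down 16 mm per turn (2.55 mm per rad), 7 to 16 mm for this job: the grasp must follow. Friction about 0.24 N m, either way when at rest; it stays where left. Plate load adds 0.0025 N m per N (0.11 N m per rad past first touch). It needs several grasps.
- knob_grip (a point): Middle of the round black ribbed knob on the spindle: 54 mm diameter (57 over the ribs), 26 mm high; this point is on the axis at half height, 13 mm below its top, about 205 mm above the bench at the start; moves with the spindle. Clear all round by 25 mm; 40 mm free below the knob down to the nut boss at the start.
- insert: Loose corrugated insert, about 80 g: strip 180 (x) x 56 (y) x 24 mm with a stack of pads, 95 mm long, as wide as the strip, glued on its +x end. Height over the stack differs, 33.5 to 40.5 mm: feel it. Origin: centre of the underside, x lengthwise to the stacked end. Home: +x end on the fence, x along the press's x, origin at x = -40, y = 0, z = 22 mm of the press.
- tongue (a point): On the insert's bare tongue (x -90 to -5, 24 mm high, sticks out in front of the plate when home; the place to take it, across its 56 mm width): 22 mm from its -x end, on the centre line, 12 mm above the underside.
- stack_end (a point): Middle of the insert's +x end face (the stacked end), 12 mm above its underside.
- strip: Bystander: a bare loose corrugated strip 180 x 56 x 24 mm, no stack on it. Origin: centre of underside. Leave alone.
- tape_roll: Bystander: roll of brown tape lying flat, 100 mm across, 48 mm high. Leave alone.
- caliper: Bystander: steel caliper lying flat, 160 mm long. Leave alone.
- knife: Bystander: yellow utility knife lying flat, 160 mm long, 16 mm high. Leave alone.

How it is judged:
By the outcome, as a careful person would: the job done as asked, in the order asked, and still so for the second after the job is handed in, with the robot touching nothing.
It also fails if it takes over 72 s, if anything falls off the work surface, if the arm or the gripper's body presses on something with over 40 N, if the wrist force passes 120 N, or if a joint passes its speed limit or range.

## Working session

There is one attempt and no reset: what is moved stays moved. The work goes in short steps, Python scripts to look and compute and a tool call to move; the robot and the scene stay as the last step left them, time stands still between calls to the robot, and variables do not carry over. Pictures are saved under pics/ and viewed, and the job is handed in when it is done.

Besides the shell and the picture viewer there is one more tool, called after "Call:" as name([rows], argument=value, ...), one row to a line, values as JSON. jog_arm: Moves the arm, as the interface text tells. Its arguments: {"type":"object","properties":{"targets":{"type":"array","items":{"type":"array"}},"jaw":{"type":"number"}},"required":["targets"]}

```bash
ls; mkdir -p pics
cat > h.py <<'E'
import numpy as np, cv2
from cell import manip
from scipy.spatial.transform import Rotation as R
def shot(n,f):
    c=manip.camera(n); cv2.imwrite('pics/'+f+'.png',c['img']); return c
def cam(c):
    K=np.array(c['intrinsics'],float);D=np.array(c['D'],float)
    Rm=np.array(c['rotation'],float)
    if Rm.shape!=(3,3): Rm=R.from_quat(Rm,scalar_first=True).as_matrix()
    return K,D,Rm,np.array(c['xyz'],float)
def pix(c,uv,z):
    K,D,Rm,t=cam(c)
    p=cv2.undistortPoints(np.array(uv,float).reshape(-1,1,2),K,D).reshape(-1,2)
    d=np.c_[p,np.ones(len(p))]@Rm.T
    return t+d*((z-t[2])/d[:,2])[:,None]
def proj(c,P):
    K,D,Rm,t=cam(c)
    rv=cv2.Rodrigues(Rm.T)[0]
    return cv2.projectPoints(np.array(P,float).reshape(-1,3),rv,-Rm.T@t,K,D)[0].reshape(-1,2)
E
python3 - <<'E'
from h import *
np.set_printoptions(precision=4,suppress=True)
for n in ['scene','top','wrist']:
    c=shot(n,n+'0'); print(n,c['xyz'],c['shot']); print(np.array(c['rotation']))
    for t in ['press','knob_grip','insert','tongue','strip','plate','stack_end']:
        try:
            r=manip.spot_in(c,t); print(t,[(np.round(q['point'],4),round(q['p'],2)) for q in r[:3]])
        except Exception as e: print(t,e)
s=manip.state(); print(s)
E
```

```text
pics
scene [1.3583 0.11   1.2213] 1
[-0.1923  0.6077  0.7328 -0.238 ]
press [(array([0.6696, 0.0404, 0.0866]), 0.75), (array([ 0.4999, -0.2966,  0.0287]), 0.39)]
knob_grip [(array([0.6537, 0.0344, 0.217 ]), 0.61)]
insert [(array([ 0.5052, -0.2973,  0.0292]), 0.92)]
tongue [(array([ 0.5044, -0.2945,  0.0301]), 0.85), (array([0.6688, 0.0406, 0.0885]), 0.41)]
strip []
plate [(array([0.696 , 0.0411, 0.0769]), 0.66)]
stack_end [(array([ 0.5031, -0.2924,  0.0276]), 0.93), (array([0.6981, 0.0403, 0.0713]), 0.53)]
top [ 0.3856 -0.0333  1.4739] 2
[-0.0496  0.7116 -0.6985  0.0576]
press [(array([0.6075, 0.0272, 0.0272]), 0.78)]
knob_grip [(array([0.6439, 0.0355, 0.2187]), 0.95)]
insert [(array([ 0.4752, -0.3022,  0.0239]), 0.85)]
tongue [(array([ 0.4786, -0.3001,  0.0285]), 0.69)]
strip [(array([0.6443, 0.0395, 0.2172]), 0.62)]
plate [(array([0.6107, 0.0309, 0.0264]), 0.3)]
stack_end [(array([ 0.4778, -0.295 ,  0.0284]), 0.74)]
wrist [0.0711 0.5243 0.3732] 3
[0.1036 0.7857 0.6048 0.0792]
press []
knob_grip []
insert []
tongue []
strip []
plate []
stack_end []
{'clock': 1.2, 'qpos': array([ 1.165 ,  0.342 ,  1.5241,  0.    ,  1.2754, -0.146 ]), 'qvel': array([ 0.0018, -0.001 , -0.0005,  0.0005, -0.0007,  0.0008]), 'effort': array([ -0.0006, -43.3576, -24.6271,  -0.0001,   0.0006,  -0.    ]), 'eef_pos': array([0.1348, 0.5074, 0.2313]), 'orientation': array([ 0.7011,  0.0916,  0.7011, -0.0916]), 'wrist_force': array([-0.4983, -0.1406,  0.2859]), 'moment': array([-0.0079, -0.0208,  0.0202]), 'gripper_width': 1.0054598219710185}
```

View pics/scene0.png

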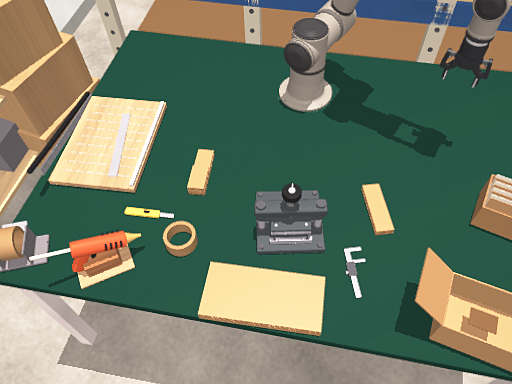

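View pics/top0.png

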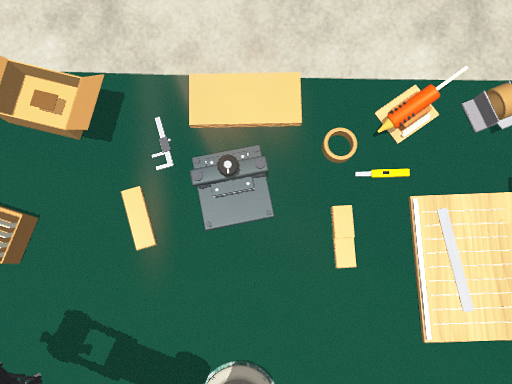

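Run:
```python
import cv2,numpy as np
a=cv2.imread('pics/top0.png');b=cv2.imread('pics/scene0.png')
z=lambda i,u0,v0,w,h,s:cv2.resize(i[v0:v0+h,u0:u0+w],None,fx=s,fy=s,interpolation=cv2.INTER_CUBIC)
cv2.imwrite('pics/z1.png',np.hstack([z(a,310,190,70,95,6),z(b,170,135,60,95,6)][:]))
cv2.imwrite('pics/z2.png',np.hstack([z(a,180,135,100,100,4),z(b,240,170,100,100,4)][:]))
```

```text
(no output)
```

View pics/z1.png

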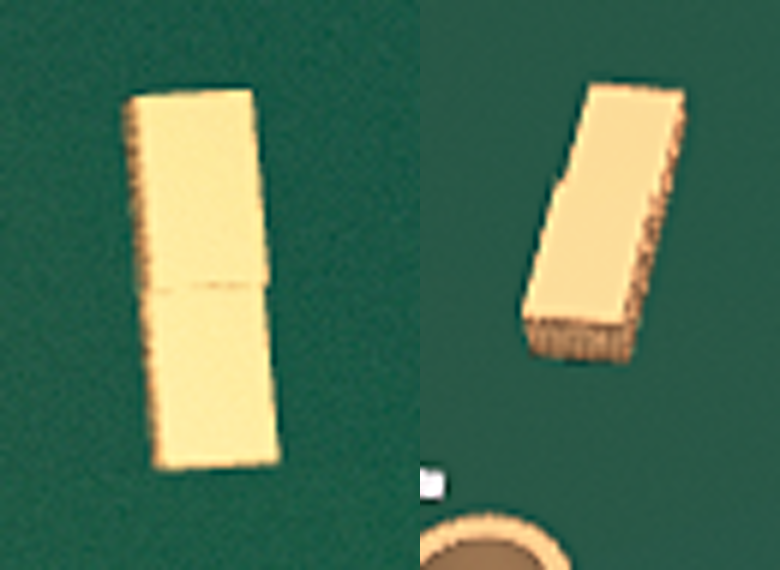

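View pics/z2.png

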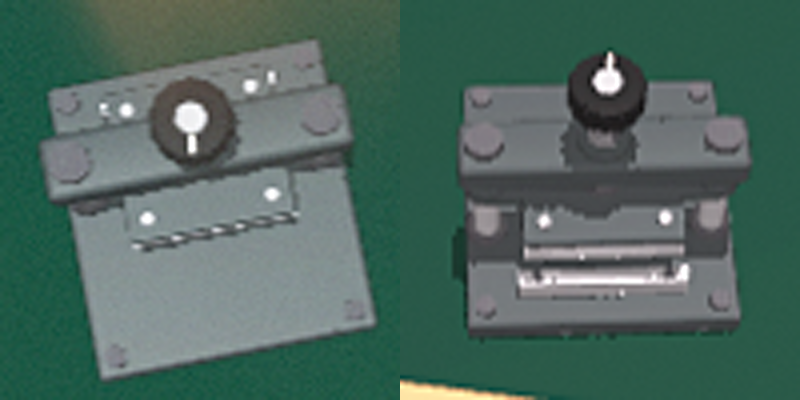

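```bash
cat > fit.py <<'E'
from h import *
from scipy.optimize import least_squares
np.set_printoptions(precision=4,suppress=True)
ct=manip.camera('top'); cs=manip.camera('scene')
def pose(p,P):
    x,y,a=p[:3]; c,s=np.cos(a),np.sin(a)
    P=np.array(P,float); return np.c_[x+c*P[:,0]-s*P[:,1],y+s*P[:,0]+c*P[:,1],P[:,2]]
T=lambda l,u0,v0,s,o=0:np.array([[(a-o+.0)/s+u0-.5+.5/s,b/s+v0-.5+.5/s] for a,b in l])
bed=[(-.14,.105,.022),(-.14,-.105,.022),(.085,.105,.022),(.085,-.105,.022)]
tp=T([(103,378),(374,324),(50,92),(320,42)],180,135,4)
sp=T([(715,82),(465,88),(741,319),(468,323)],240,170,4,400)
f=lambda p:np.r_[(proj(ct,pose(p,bed))-tp).ravel(),(proj(cs,pose(p,bed))-sp).ravel()]
for nm,g in [('both',f),('top',lambda p:f(p)[:8]),('scene',lambda p:f(p)[8:])]:
    r=least_squares(g,[.65,.035,.1]); print('press',nm,r.x,np.round(r.fun,1))
print('knob top', pix(ct,T([(192,122)],180,135,4),.218))
def ins(h): return [(-.09,.028,.024),(-.09,-.028,.024),(.09,.028,h),(.09,-.028,h)]
tp2=T([(157,466),(281,462),(133,97),(251,90)],310,190,6)
sp2=T([(685,90),(590,83),(626,324),(524,320)],170,135,6,420)
g=lambda p:np.r_[(proj(ct,pose(p,ins(p[3])))-tp2).ravel(),(proj(cs,pose(p,ins(p[3])))-sp2).ravel()]
for nm,gg in [('both',g),('top',lambda p:np.r_[g([*p[:3],.037])[:8],p[3]-.037]),('scene',lambda p:np.r_[g([*p[:3],.037])[8:],p[3]-.037])]:
    r=least_squares(gg,[.48,-.3,.0,.037],x_scale=[.1,.1,.1,.01]); print('insert',nm,r.x,np.round(r.fun,1))
E
python3 fit.py
```

```text
press both [0.6436 0.0373 0.21  ] [-0.9  0.8  1.1  0.7 -0.8 -1.1  0.1 -1.3 -0.  -0.7 -0.2 -0.9  0.1 -0.1
 -0.4  0.5]
press top [0.6431 0.0369 0.2107] [-0.8  1.   1.2  0.9 -0.7 -0.9  0.2 -1.1]
press scene [0.6444 0.0378 0.2088] [ 0.1 -0.5 -0.  -0.7  0.2  0.2 -0.3  0.7]
knob top [[0.641  0.0369 0.218 ]]
insert both [ 0.4742 -0.2992  0.0782  0.035 ] [ 0.9  0.3 -0.6 -0.1  0.3  0.1 -0.5  0.2 -0.1  0.5  0.3  0.4 -0.3  0.3
  0.1 -0.4]
insert top [ 0.4744 -0.299   0.0749  0.037 ] [ 0.7  0.2 -0.8 -0.2  0.4 -0.1 -0.3  0.1  0. ]
insert scene [ 0.4742 -0.2991  0.0877  0.037 ] [-0.3  0.4  0.1  0.5 -0.1 -0.1  0.3 -0.7  0. ]
```

```bash
cat >> h.py <<'E'
def st(verbose=True):
    s=manip.state(); Rm=R.from_quat(s['orientation'],scalar_first=True).as_matrix()
    if verbose:
        np.set_printoptions(precision=4,suppress=True)
        print('t',round(s['clock'],2),'tcp',s['eef_pos'],'x',Rm[:,0],'y',Rm[:,1],'yaw_y',round(np.arctan2(Rm[1,1],Rm[0,1]),4),'q',s['qpos'],'F',s['wrist_force'],'M',s['moment'],'g',round(s['gripper_width'],3))
    return s,Rm
def go(p,yaw=None,tilt=False):
    "shift (cm, tool axes) and rotvec to reach tcp p with tool x down, y at yaw"
    s,Rm=st()
    y=np.array([np.cos(yaw),np.sin(yaw),0]); x=np.array([0,0,-1.]); G=np.c_[x,y,np.cross(x,y)]
    rv=R.from_matrix(Rm.T@G).as_rotvec()
    d=np.array(p)-s['eef_pos']
    print('rotvec',rv,'shift now cm',Rm.T@d*100,'shift after rot cm',G.T@d*100)
E
python3 - <<'E'
from h import *
go([.40,.2,.231],np.pi/2+.078)
go([.40,.2,.231],-np.pi/2+.078)
E
```

```text
t 1.3 tcp [0.1349 0.5074 0.2313] x [ 0.0001  0.0001 -1.    ] y [0.2569 0.9665 0.0001] yaw_y 1.311 q [ 1.165   0.342   1.5241 -0.      1.2754 -0.146 ] F [ 0.1518 -0.1811 -0.6346] M [ 0.0128 -0.0347 -0.0123] g 1.001
rotvec [-0.3378  0.0001 -0.0001] shift now cm [  0.0319 -22.8985  33.5202] shift after rot cm [  0.0331 -32.7126  24.0382]
t 1.3 tcp [0.1349 0.5074 0.2313] x [ 0.0001  0.0001 -1.    ] y [0.2569 0.9665 0.0001] yaw_y 1.311 q [ 1.165   0.342   1.5241 -0.      1.2754 -0.146 ] F [ 0.1518 -0.1811 -0.6346] M [ 0.0128 -0.0347 -0.0123] g 1.001
rotvec [ 2.8038 -0.0002 -0.0001] shift now cm [  0.0319 -22.8985  33.5202] shift after rot cm [  0.0331  32.7126 -24.0382]
```

Call:
jog_arm([
  [[0,-2,2],[-0.113,0,0]],
  [[0,-2,2],[-0.113,0,0]],
  [[0,-2,2],[-0.112,0,0]],
  [[0,-3,2.5],[0,0,0]],
  [[0,-3.2,2.4],[0,0,0]],
  [[0,-3.2,2.4],[0,0,0]],
  [[0,-3.2,2.4],[0,0,0]],
  [[0,-3.2,2.4],[0,0,0]],
  [[0,-3.2,2.4],[0,0,0]],
  [[0,-3.2,2.4],[0,0,0]],
], jaw=-1)

```text
clock: 2.13
eef_pos: [0.372, 0.2298, 0.2316]
orientation: [0.707, -0.028, 0.706, 0.028]
wrist_force: [0.5, 0.4, 0.5]
gripper_width: 1.001
```

Run:
```python
from h import *
go([.35,-.28,.231],np.pi/2+.078)
```

```text
t 2.13 tcp [0.372  0.2298 0.2316] x [ 0.0008  0.0004 -1.    ] y [-0.0782  0.9969  0.0004] yaw_y 1.6491 q [ 0.3776  0.18    1.7466  0.0001  1.2141 -1.2715] F [0.5264 0.3541 0.4875] M [ 0.0061 -0.0505 -0.0084] g 1.001
rotvec [ 0.0003  0.0008 -0.0004] shift now cm [  0.0365 -50.6505  -6.1818] shift after rot cm [  0.0607 -50.6521  -6.1685]
```

Call:
jog_arm([
  [[0,-4.1,-0.4],[0,0,0]],
  [[0,-4.1,-0.4],[0,0,0]],
  [[0,-4.1,-0.4],[0,0,0]],
  [[0,-4.1,-0.4],[0,0,0]],
  [[0,-4.1,-0.4],[0,0,0]],
  [[0,-4.1,-0.4],[0,0,0]],
  [[0,-4.1,-0.4],[0,0,0]],
  [[0,-4.1,-0.4],[0,0,0]],
  [[0,-4.1,-0.4],[0,0,0]],
  [[0,-4.1,-0.4],[0,0,0]],
])

```text
clock: 2.97
eef_pos: [0.3626, -0.1826, 0.2316]
orientation: [0.707, -0.028, 0.706, 0.027]
wrist_force: [1.6, -0.5, -0.2]
gripper_width: 1.0
```

Call:
jog_arm([
  [[0,-4,0],[0,0,0]],
  [[0,-3,0],[0,0,0]],
  [[0,-2,0],[0,0,0]],
  [[0,0,0],[0,0,0]],
  [[0,0,0],[0,0,0]],
])

```text
clock: 3.38
eef_pos: [0.3699, -0.2707, 0.2309]
orientation: [0.706, -0.027, 0.707, 0.027]
wrist_force: [-0.2, -0.4, 0.5]
gripper_width: 1.002
```

Run:
```python
from h import *
st(); c=shot('wrist','w1'); print(c['xyz'])
cv2.imwrite('pics/w1.png',cv2.resize(c['img'],None,fx=1.5,fy=1.5))
import pickle; pickle.dump(c,open('w1.pkl','wb'))
```

```text
t 3.38 tcp [ 0.3699 -0.2707  0.2309] x [-0.0005  0.0009 -1.    ] y [-0.0761  0.9971  0.0009] yaw_y 1.647 q [-0.7994  0.2209  1.6957  0.0003  1.226  -2.4464] F [-0.2269 -0.3733  0.4815] M [ 0.035   0.0246 -0.0332] g 1.002
[ 0.3042 -0.2758  0.3728]
```

View pics/w1.png

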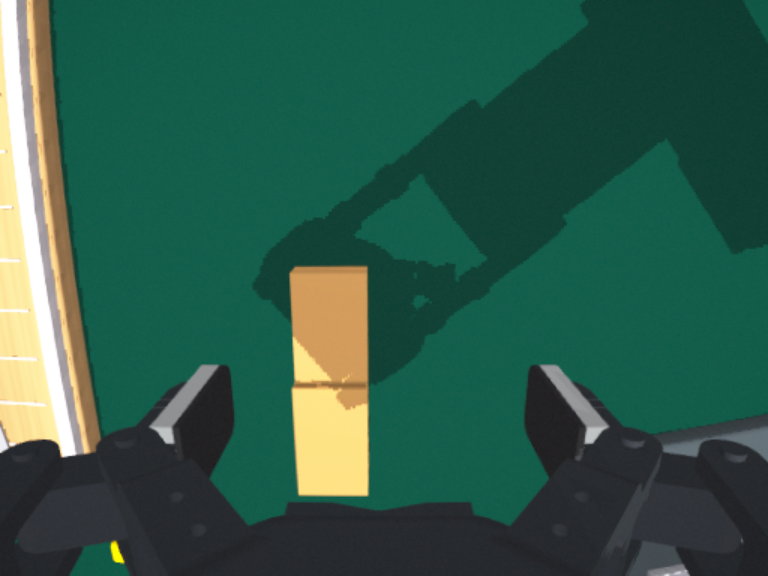

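Run:
```python
import cv2,pickle
c=pickle.load(open('w1.pkl','rb'));i=c['img']
cv2.imwrite('pics/w1z.png',cv2.resize(i[170:340,180:260],None,fx=3.5*1,fy=3.5,interpolation=cv2.INTER_CUBIC))
print(c['D'],c['intrinsics'],c['rotation'])
```

```text
[-0.09414628  0.          0.          0.          0.        ] [[329.69250875   0.         252.40358659]
 [  0.         329.69250875 194.37336279]
 [  0.           0.           1.        ]] [0.08815755 0.67355557 0.7276046  0.09561739]
```

View pics/w1z.png

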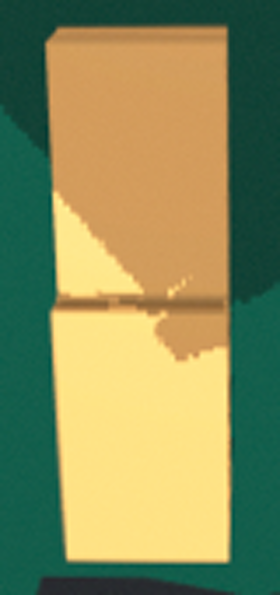

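Run:
```python
from h import *; import pickle
from scipy.optimize import least_squares
c=pickle.load(open('w1.pkl','rb'))
T=lambda l:np.array([[a/3.5+180-.36,b/3.5+170-.36] for a,b in l])
px=T([(47,42),(228,40),(55,28),(228,28),(51,310),(229,304),(67,562),(229,561),(57,297),(229,293)])
def pose(p,P):
    x,y,a=p[:3]; cc,s=np.cos(a),np.sin(a)
    P=np.array(P,float); return np.c_[x+cc*P[:,0]-s*P[:,1],y+s*P[:,0]+cc*P[:,1],P[:,2]]
def ob(h): return [(-.09,-.028,.024),(-.09,.028,.024),(-.09,-.028,0),(-.09,.028,0),(-.005,-.028,h),(-.005,.028,h),(.09,-.028,h),(.09,.028,h),(-.005,-.028,.024),(-.005,.028,.024)]
r=least_squares(lambda p:(proj(c,pose(p,ob(p[3])))-px).ravel(),[.474,-.299,.078,.037],x_scale=[.1,.1,.1,.01])
print(r.x,np.round(r.fun,1))
x,y,a=r.x[:3]
t=[x-.068*np.cos(a),y-.068*np.sin(a)];print(t)
go([*t,.15],np.pi/2+a)
```

```text
[ 0.47544502 -0.29925434  0.07956059  0.03639908] [-0.5  0.2 -0.7  0.6  0.9 -0.4 -0.2 -0.6  0.4  0.1 -0.5  1.8  0.3 -0.9
  0.2 -0.4  0.5 -1.  -0.3  0.2]
[np.float64(0.4076601230991419), np.float64(-0.3046587536944329)]
t 3.43 tcp [ 0.3699 -0.2697  0.231 ] x [-0.0005  0.0011 -1.    ] y [-0.0775  0.997   0.0011] yaw_y 1.6483 q [-0.7979  0.2198  1.6968  0.0004  1.2261 -2.4464] F [ 0.3704  0.3532 -0.7404] M [-0.0112  0.0309  0.045 ] g 1.002
rotvec [-0.002  -0.0004 -0.0011] shift now cm [ 8.0951 -3.7844  3.493 ] shift after rot cm [ 8.1007 -3.7826  3.482 ]
```

Call:
jog_arm([
  [[2.1,-1,0.9],[0,0,0]],
  [[2,-1,0.9],[0,0,0]],
  [[2,-1,0.9],[0,0,0]],
  [[2,-0.8,0.8],[0,0,0]],
  [[3,0,0],[0,0,0]],
  [[3,0,0],[0,0,0]],
  [[3,0,0],[0,0,0]],
  [[2,0,0],[0,0,0]],
  [[0,0,0],[0,0,0]],
  [[0,0,0],[0,0,0]],
])

```text
clock: 4.27
eef_pos: [0.408, -0.3039, 0.0402]
orientation: [0.706, -0.028, 0.707, 0.029]
wrist_force: [0.3, 0.3, -0.0]
gripper_width: 1.0
```

Run:
```python
from h import *
go([.4077,-.3047,.004],np.pi/2+.079)
c=shot('wrist','w2')
```

```text
t 4.27 tcp [ 0.408  -0.3039  0.0402] x [-0.0013  0.0016 -1.    ] y [-0.0795  0.9968  0.0017] yaw_y 1.6504 q [-0.7909  0.5536  1.7961  0.0003  0.7939 -2.4415] F [ 0.2959  0.3079 -0.0116] M [-0.003   0.0045 -0.037 ] g 1.0
rotvec [ 0.0006 -0.0012 -0.0017] shift now cm [ 3.6217 -0.0876 -0.0363] shift after rot cm [ 3.6218 -0.0815 -0.0406]
```

View pics/w2.png

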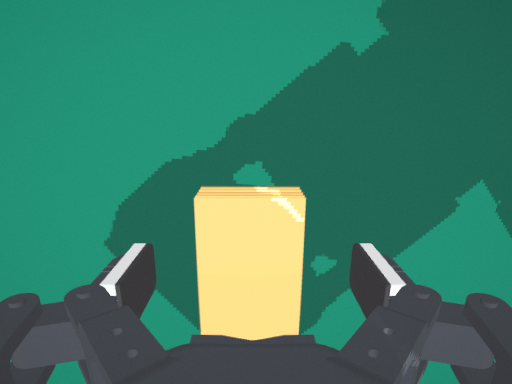

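Call:
jog_arm([
  [[1.3,-0.08,-0.04],[0,0,0]],
  [[1.3,0,0],[0,0,0]],
  [[1.3,0,0],[0,0,0]],
  [[0,0,0],[0,0,0]],
  [[0,0,0],[0,0,0]],
])

```text
clock: 4.73
eef_pos: [0.4084, -0.3064, 0.0027]
orientation: [0.707, -0.028, 0.706, 0.027]
wrist_force: [-0.2, -0.2, 0.5]
gripper_width: 0.998
```

Call:
jog_arm([
  [[0,0,0],[0,0,0]],
  [[0,0,0],[0,0,0]],
  [[0,0,0],[0,0,0]],
  [[0,0,0],[0,0,0]],
  [[0,0,0],[0,0,0]],
  [[0,0,0],[0,0,0]],
  [[0,0,0],[0,0,0]],
  [[0,0,0],[0,0,0]],
], jaw=1)

```text
clock: 5.4
eef_pos: [0.4084, -0.3067, 0.0028]
orientation: [0.707, -0.028, 0.706, 0.027]
wrist_force: [-1.0, 0.5, 8.0]
gripper_width: 0.645
```

Run:
```python
from h import *
st()
c=shot('wrist','w3')
```

```text
t 5.4 tcp [ 0.4084 -0.3067  0.0028] x [ 0.0017 -0.0016 -1.    ] y [-0.0783  0.9969 -0.0017] yaw_y 1.6492 q [-0.7943  0.6183  1.8176  0.0002  0.7034 -2.4436] F [-0.9751  0.5346  7.9854] M [0.2543 0.2038 0.0584] g 0.645
```

View pics/w3.png

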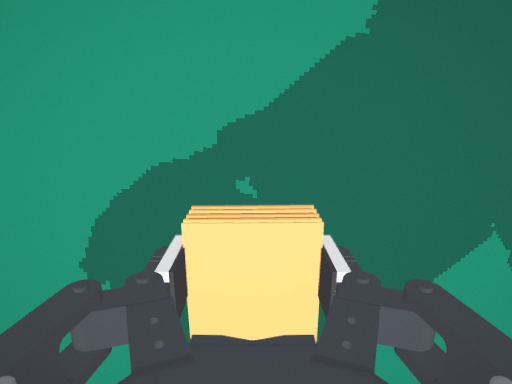

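Call:
jog_arm([
  [[-1,0,0],[0,0,0]],
  [[-2,0,0],[0,0,0]],
  [[-2,0,0],[0,0,0]],
  [[-1.2,0,0],[0,0,0]],
  [[0,0,0],[0,0,0]],
  [[0,0,0],[0,0,0]],
])

```text
clock: 5.95
eef_pos: [0.408, -0.3064, 0.0642]
orientation: [0.707, -0.028, 0.706, 0.027]
wrist_force: [0.3, -0.3, -0.9]
gripper_width: 0.642
```

Run:
```python
from h import *
go([.4305,-.0084,.065],np.pi/2+.21)
c=shot('wrist','w4');c=shot('scene','s4');
cv2.imwrite('pics/w4.png',np.hstack([cv2.imread('pics/w4.png')[180:384,150:350],cv2.resize(cv2.imread('pics/s4.png')[100:200,150:250],None,fx=2.04,fy=2.04)]))
```

```text
t 5.95 tcp [ 0.408  -0.3064  0.0642] x [ 0.0014 -0.0013 -1.    ] y [-0.0782  0.9969 -0.0014] yaw_y 1.649 q [-0.7944  0.5156  1.7766  0.0001  0.8475 -2.4435] F [ 0.2624 -0.3422 -0.9064] M [-0.0153  0.0583  0.0099] g 0.642
rotvec [-0.1318  0.0012  0.0015] shift now cm [-0.1185 29.5293  4.5698] shift after rot cm [-0.0834 28.6732  8.4096]
```

View pics/w4.png

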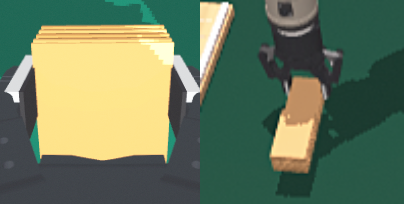

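Call:
jog_arm([
  [[0,2,0.3],[-0.066,0,0]],
  [[0,3,0.8],[-0.066,0,0]],
  [[0,3.5,1],[0,0,0]],
  [[0,3.5,1],[0,0,0]],
  [[0,3.5,1],[0,0,0]],
  [[0,3.5,1],[0,0,0]],
  [[0,3.5,1],[0,0,0]],
  [[0,3,1],[0,0,0]],
  [[0,2,0.5],[0,0,0]],
  [[0,1,0],[0,0,0]],
])

```text
clock: 6.88
eef_pos: [0.4267, -0.0092, 0.0625]
orientation: [0.702, -0.075, 0.704, 0.075]
wrist_force: [-0.1, -0.3, -0.3]
gripper_width: 0.641
```

Call:
jog_arm([
  [[0,0,0],[0,0,0]],
  [[0,0,0],[0,0,0]],
  [[0,0,0],[0,0,0]],
])

```text
clock: 7.13
eef_pos: [0.4273, -0.0127, 0.063]
orientation: [0.703, -0.074, 0.703, 0.074]
wrist_force: [-0.8, -0.6, -1.5]
gripper_width: 0.64
```

Run:
```python
from h import *
import pickle
go([.4305,-.0084,.065],np.pi/2+.21)
c=shot('top','t5');pickle.dump(c,open('t5.pkl','wb'));d=shot('scene','s5');pickle.dump(d,open('s5.pkl','wb'))
shot('wrist','w5')
z=lambda i,u0,v0,w,h,s:cv2.resize(i[v0:v0+h,u0:u0+w],None,fx=s,fy=s,interpolation=cv2.INTER_CUBIC)
cv2.imwrite('pics/z5.png',np.hstack([z(c['img'],180,140,100,140,4),z(d['img'],240,110,100,140,4)]))
```

```text
t 7.13 tcp [ 0.4273 -0.0127  0.063 ] x [-0.0003 -0.0001 -1.    ] y [-0.2078  0.9782 -0.    ] yaw_y 1.7802 q [-0.2093  0.4044  1.9974 -0.0002  0.74   -1.9893] F [-0.7947 -0.5797 -1.4725] M [-0.0522  0.0429 -0.036 ] g 0.64
rotvec [-0.0006 -0.0003  0.    ] shift now cm [-0.1954  0.3567  0.3982] shift after rot cm [-0.1953  0.3565  0.3985]
```

View pics/z5.png

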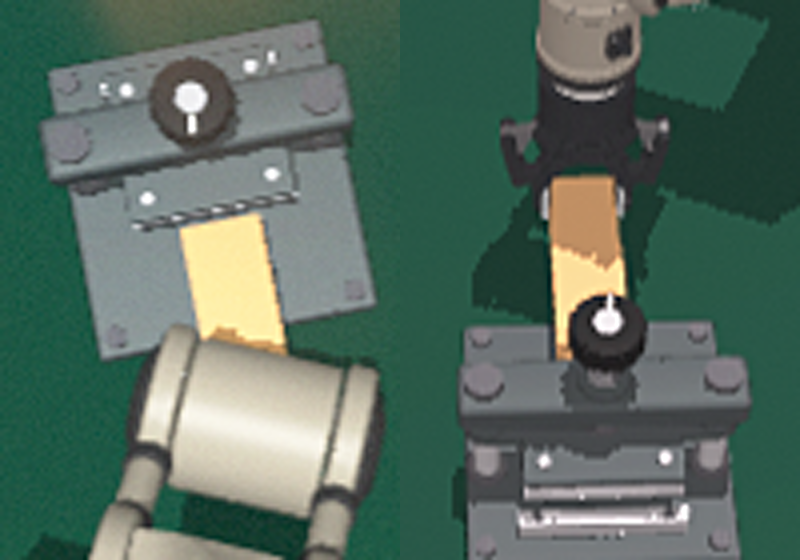

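View pics/w5.png

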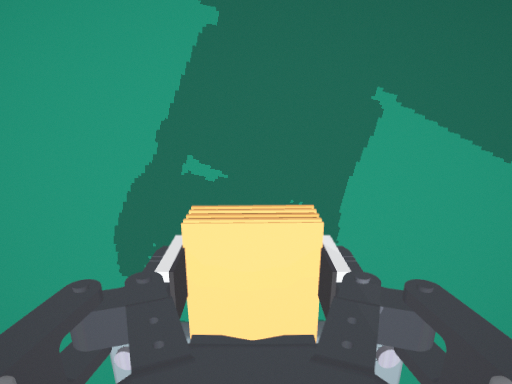

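Run:
```python
from h import *
w=manip.camera('wrist')
im=cv2.imread('pics/w5.png')
cv2.imwrite('pics/w5z.png',np.hstack([cv2.resize(im[330:384,90:160],None,fx=5,fy=5),cv2.resize(im[330:384,355:425],None,fx=5,fy=5)]))
for z in (.022,.028):
    P=pix(w,[(123,358),(388,357)],z); d=P[0]-P[1]; print(P,'len',np.linalg.norm(d),'yaw',np.arctan2(d[1],d[0]),'mid',P.mean(0))
    s,Rm=st(False)
    for p in (P.mean(0),): print('perp offset of bolt-mid from tool in tool z/y',(p-s['eef_pos'])@Rm*1000)
    # axis expected
    a=.21; ax=np.array([np.cos(a),np.sin(a)]); n=np.array([-ax[1],ax[0]]); print('bolt mid in press frame',(P.mean(0)[:2]-[.6436,.0373])@np.c_[ax,n])
# insert in hand: edges in wrist view at near top edge
```

```text
[[ 0.54475196 -0.07978968  0.022     ]
 [ 0.50576749  0.10044773  0.022     ]] len 0.1844052927156989 yaw -1.3577826481219044 mid [0.52525972 0.01032903 0.022     ]
perp offset of bolt-mid from tool in tool z/y [ 41.23767448   2.26533475 100.5010778 ]
bolt mid in press frame [-0.12136281 -0.00170924]
[[ 0.53879192 -0.0780382   0.028     ]
 [ 0.50108505  0.09629248  0.028     ]] len 0.17836197649691285 yaw -1.3577826481219037 mid [0.51993848 0.00912714 0.028     ]
perp offset of bolt-mid from tool in tool z/y [35.2374473   2.19087378 95.04655185]
bolt mid in press frame [-0.1268177  -0.00177546]
```

View pics/w5z.png

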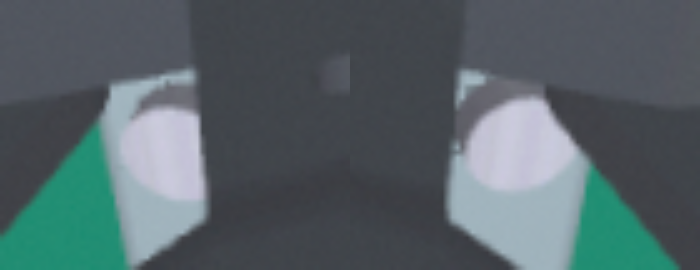

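Run:
```python
from h import *
w=manip.camera('wrist')
s,Rm=st(False)
P=pix(w,[(184,222.5),(322,222.5)],.084); print(P,np.linalg.norm(P[0]-P[1]),((P-s['eef_pos'])@Rm)*1000)
P=pix(w,[(123.4,360.4),(389,358.6)],.026);print(P,np.linalg.norm(P[0]-P[1]),((P-s['eef_pos'])@Rm)*1000)
t=manip.camera('top')
# top: insert stack edges & bed & plate mid in zoom/4 coords  offset (180,140)
T=lambda l:np.array([[a/4+180-.375,b/4+140-.375] for a,b in l])
P=pix(t,T([(180,230),(260,213)]),.063-.0028+.037); print('stack end',P,P.mean(0),((P-s['eef_pos'])@Rm)*1000)
P=pix(t,T([(117,335),(354,289)]),.027); print('bolts',P,P.mean(0),((P-s['eef_pos'])@Rm)*1000, np.linalg.norm(P[0]-P[1]))
```

```text
[[ 0.41125021 -0.04331708  0.084     ]
 [ 0.40002726  0.00947063  0.084     ]] 0.05396756025350356 [[-20.72173058 -26.75324035 -22.17881384]
 [-20.72232118  27.2143038  -22.22050495]]
[[ 0.54282625 -0.07806825  0.026     ]
 [ 0.50384705  0.09903677  0.026     ]] 0.18134378657292072 [[ 37.29214801 -88.01241018  99.33497946]
 [ 37.2900225   93.32568431  97.89817352]]
stack end [[ 0.57314136  0.0496545   0.0972    ]
 [ 0.58638692 -0.00661553  0.0972    ]] [0.57976414 0.02151949 0.0972    ] [[-33.90303781  30.65641611 155.4643243 ]
 [-33.90226896 -27.13695706 156.76317474]]
bolts [[ 0.50380247  0.0979737   0.027     ]
 [ 0.54109683 -0.07611821  0.027     ]] [0.52244965 0.01092775 0.027     ] [[ 36.29000501  92.29490752  97.63439531]
 [ 36.29198337 -85.74635277  98.04724832]] 0.17804173897757716
```

Run:
```python
from h import *
go([.4302,-.0091,.0275],np.pi/2+.212)
```

```text
t 7.43 tcp [ 0.4274 -0.0124  0.0633] x [ 0.0001  0.0001 -1.    ] y [-0.2074  0.9783  0.    ] yaw_y 1.7797 q [-0.2087  0.4038  1.9974  0.0001  0.7402 -1.9885] F [-0.2499 -0.1854 -0.111 ] M [0.0276 0.067  0.0055] g 0.642
rotvec [-0.0031  0.0001 -0.    ] shift now cm [3.578  0.2615 0.3426] shift after rot cm [3.578  0.2606 0.3438]
```

Call:
jog_arm([
  [[0,0.26,0.1],[-0.003,0,0]],
  [[1,0,0],[0,0,0]],
  [[1,0,0],[0,0,0]],
  [[1,0,0],[0,0,0]],
  [[0.5,0,0],[0,0,0]],
  [[0,0,0],[0,0,0]],
  [[0,0,0],[0,0,0]],
  [[0,0,0],[0,0,0]],
])

```text
clock: 8.1
eef_pos: [0.4281, -0.009, 0.0287]
orientation: [0.703, -0.075, 0.703, 0.075]
wrist_force: [-0.6, -0.6, -1.1]
gripper_width: 0.641
```

Run:
```python
from h import *
s,Rm=st()
a=.212;print('press frame',(s['eef_pos'][:2]-[.6433,.0368])@np.array([[np.cos(a),-np.sin(a)],[np.sin(a),np.cos(a)]])*1000)
w=shot('wrist','w6'); t=shot('top','t6')
z=lambda i,u0,v0,w,h,s:cv2.resize(i[v0:v0+h,u0:u0+w],None,fx=s,fy=s,interpolation=cv2.INTER_CUBIC)
cv2.imwrite('pics/z6.png',np.hstack([z(t['img'],180,140,100,96,4),w['img'][:384,100:460]]))
```

```text
t 8.1 tcp [ 0.4281 -0.009   0.0287] x [ 0.0007 -0.     -1.    ] y [-0.2116  0.9774 -0.0002] yaw_y 1.784 q [-0.2005  0.4725  2.0251  0.0002  0.6433 -1.9846] F [-0.6068 -0.6015 -1.1218] M [ 0.0129  0.0344 -0.0604] g 0.641
press frame [-220.0209    0.5119]
```

View pics/z6.png

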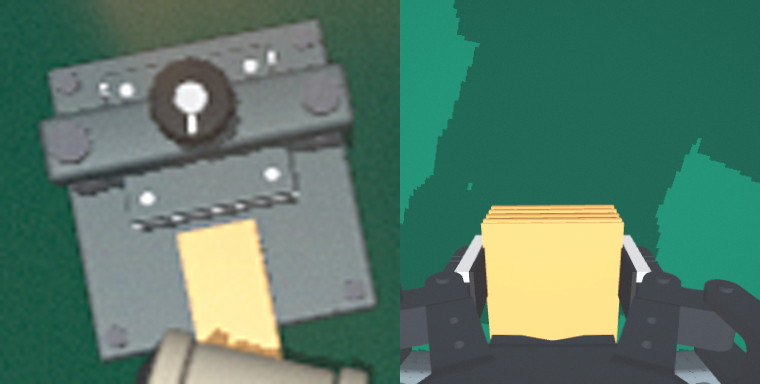

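Run:
```python
from h import *
im=cv2.imread('pics/t6.png')
z=cv2.resize(im[150:230,190:275],None,fx=9,fy=7.4,interpolation=cv2.INTER_CUBIC)
cv2.imwrite('pics/z6b.png',z)
```

```text
(no output)
```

View pics/z6b.png

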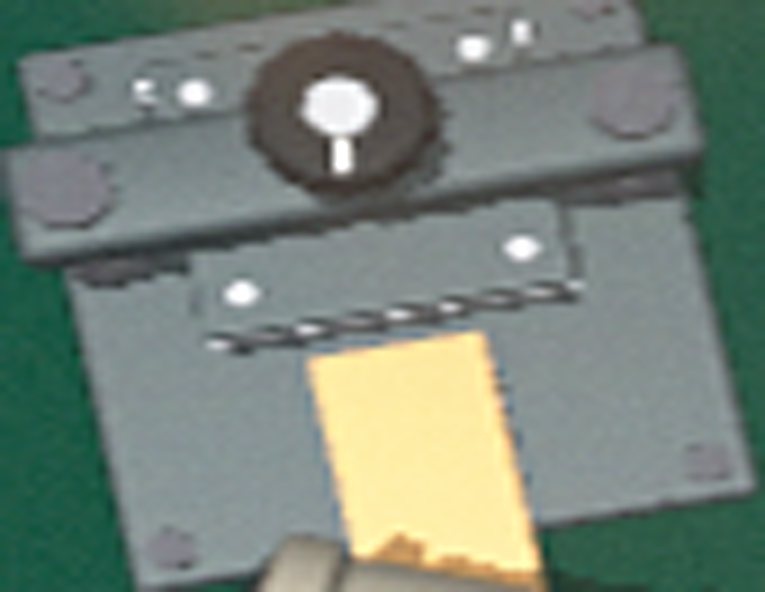

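Run:
```python
from h import *
t=manip.camera('top')
U=lambda l:np.array([[190+x/9-.44,150+y/7.4-.43] for x,y in l])
a=.212;Q=np.array([[np.cos(a),-np.sin(a)],[np.sin(a),np.cos(a)]])
for n,l,z in [('follower bolts',[(240,292),(522,246)],.096),('plate corners',[(208,345),(582,290)],.069),('front bed bolts',[(172,547),(708,460)],.026),('nuts',[(66,188),(633,102)],.148),('rear bolts',[(62,80),(593,5)],.026),('bed front',[(135,588),(755,490)],.022),('stack end',[(308,358),(488,332)],.0625),('edge L',[(308,358),(353,560)],.0625),('edge R',[(488,332),(539,550)],.0625),('knob',[(340,115)],.218),('cap',[(340,106)],.222)]:
    P=pix(t,U(l),z)[:,:2]; F=(P-[.6433,.0368])@Q*1000; d=P[0]-P[-1]
    print(n,'mid',np.round(F.mean(0),1),'pts',np.round(F,1).tolist(),'dir',round(np.arctan2(-d[0],d[1]),4) if len(l)>1 else '')
```

```text
follower bolts mid [-38.1   1.2] pts [[-38.4, 46.5], [-37.8, -44.1]] dir 0.2184
plate corners mid [-53.3   0.6] pts [[-52.5, 61.5], [-54.1, -60.4]] dir 0.1986
front bed bolts mid [-123.4    0.3] pts [[-123.6, 89.9], [-123.2, -89.3]] dir 0.2142
nuts mid [1.  1.2] pts [[1.4, 89.0], [0.5, -86.7]] dir 0.2065
rear bolts mid [68.7  2. ] pts [[70.2, 92.0], [67.2, -88.0]] dir 0.1953
bed front mid [-137.3    1.3] pts [[-137.0, 104.9], [-137.7, -102.4]] dir 0.2088
stack end mid [-63.2   1.8] pts [[-62.7, 31.2], [-63.7, -27.6]] dir 0.1952
edge L mid [-103.    31.4] pts [[-62.7, 31.2], [-143.3, 31.5]] dir -1.3629
edge R mid [-107.3  -27.5] pts [[-63.7, -27.6], [-150.9, -27.5]] dir -1.3604
knob mid [-2.1  1.3] pts [[-2.1, 1.3]] dir 
cap mid [0.3 0.7] pts [[0.3, 0.7]] dir
```

Call:
jog_arm([
  [[0.2,-0.05,0],[0,0,0]],
  [[0,0,1],[0,0,0]],
  [[0,0,1],[0,0,0]],
  [[0,0,1],[0,0,0]],
  [[0,0,1],[0,0,0]],
  [[0,0,1],[0,0,0]],
  [[0,0,1],[0,0,0]],
  [[0,0,0],[0,0,0]],
])

```text
clock: 8.92
eef_pos: [0.4884, 0.0033, 0.0265]
orientation: [0.704, -0.076, 0.702, 0.075]
wrist_force: [0.3, 0.7, -0.2]
gripper_width: 0.64
```

Call:
jog_arm([
  [[0,0,1],[0,0,0]],
  [[0,0,1],[0,0,0]],
  [[0,0,1],[0,0,0]],
  [[0,0,1],[0,0,0]],
  [[0,0,0],[0,0,0]],
  [[0,0,0],[0,0,0]],
])

```text
clock: 9.42
eef_pos: [0.525, 0.0117, 0.0261]
orientation: [0.703, -0.075, 0.703, 0.075]
wrist_force: [-0.6, -0.3, -1.9]
gripper_width: 0.638
```

Run:
```python
from h import *
s,Rm=st()
a=.212;print('press frame',(s['eef_pos'][:2]-[.6433,.0368])@np.array([[np.cos(a),-np.sin(a)],[np.sin(a),np.cos(a)]])*1000)
```

```text
t 9.42 tcp [0.525  0.0117 0.0261] x [-0.0007  0.0001 -1.    ] y [-0.2118  0.9773  0.0003] yaw_y 1.7843 q [-0.1238  0.5976  1.7606  0.      0.7841 -1.9081] F [-0.6417 -0.2585 -1.9111] M [-0.0255  0.0702  0.0071] g 0.638
press frame [-120.9676    0.3409]
```

Call:
jog_arm([
  [[0,-0.02,0.3],[0,0,0]],
  [[0,0,0.3],[0,0,0]],
  [[0,0,0.2],[0,0,0]],
  [[0,0,0.1],[0,0,0]],
  [[0,0,0],[0,0,0]],
])

```text
clock: 9.83
eef_pos: [0.5346, 0.0134, 0.0263]
orientation: [0.703, -0.075, 0.703, 0.075]
wrist_force: [0.6, 0.6, 0.2]
gripper_width: 0.643
```

Call:
jog_arm([
  [[0,0,0.1],[0,0,0]],
  [[0,0,0.1],[0,0,0]],
])

```text
clock: 10.0
eef_pos: [0.5363, 0.0138, 0.0263]
orientation: [0.703, -0.075, 0.703, 0.075]
wrist_force: [-0.3, 0.4, -1.9]
gripper_width: 0.642
```

Call:
jog_arm([
  [[0,0,0.1],[0,0,0]],
  [[0,0,0.0],[0,0,0]],
])

```text
clock: 10.17
eef_pos: [0.5376, 0.0141, 0.0263]
orientation: [0.703, -0.075, 0.703, 0.075]
wrist_force: [-0.0, 0.3, -0.1]
gripper_width: 0.644
```

Call:
jog_arm([
  [[0,0,0.1],[0,0,0]],
  [[0,0,0.0],[0,0,0]],
])

```text
clock: 10.33
eef_pos: [0.5385, 0.0143, 0.0263]
orientation: [0.703, -0.075, 0.703, 0.075]
wrist_force: [0.4, 0.5, -1.0]
gripper_width: 0.642
```

Call:
jog_arm([
  [[0.1,0,0],[0,0,0]],
  [[0.05,0,0],[0,0,0]],
  [[0,0,0],[0,0,0]],
])

```text
clock: 10.58
eef_pos: [0.5384, 0.0143, 0.0249]
orientation: [0.703, -0.075, 0.703, 0.075]
wrist_force: [0.4, 0.3, -0.8]
gripper_width: 0.639
```

Call:
jog_arm([
  [[0,0,0.1],[0,0,0]],
  [[0,0,0.0],[0,0,0]],
])

```text
clock: 10.75
eef_pos: [0.5394, 0.0145, 0.0249]
orientation: [0.703, -0.075, 0.703, 0.075]
wrist_force: [-0.9, 0.7, 1.5]
gripper_width: 0.639
```

Call:
jog_arm([
  [[0,0,0.1],[0,0,0]],
  [[0,0,0.0],[0,0,0]],
])

```text
clock: 10.92
eef_pos: [0.5398, 0.0146, 0.0249]
orientation: [0.703, -0.075, 0.704, 0.075]
wrist_force: [-5.0, -0.4, 3.2]
gripper_width: 0.639
```

Call:
jog_arm([
  [[0,0,0.05],[0,0,0]],
  [[0,0,0.0],[0,0,0]],
])

```text
clock: 11.08
eef_pos: [0.5397, 0.0146, 0.0249]
orientation: [0.702, -0.075, 0.704, 0.075]
wrist_force: [-6.1, -1.9, 6.2]
gripper_width: 0.64
```

Call:
jog_arm([
  [[0,0,0.05],[0,0,0]],
  [[0,0,0.0],[0,0,0]],
])

```text
clock: 11.25
eef_pos: [0.5397, 0.0146, 0.0248]
orientation: [0.702, -0.075, 0.704, 0.075]
wrist_force: [-8.3, -3.1, 7.9]
gripper_width: 0.64
```

Run:
```python
from h import *
s,Rm=st()
a=.212;print('press frame',(s['eef_pos'][:2]-[.6433,.0368])@np.array([[np.cos(a),-np.sin(a)],[np.sin(a),np.cos(a)]])*1000)
```

```text
t 11.25 tcp [0.5397 0.0146 0.0248] x [-0.0034 -0.0003 -1.    ] y [-0.2117  0.9773  0.0004] yaw_y 1.7841 q [-0.1146  0.6199  1.7165 -0.001   0.8085 -1.898 ] F [-8.3006 -3.0603  7.8943] M [-0.5987  1.0668 -0.0509] g 0.64
press frame [-105.9354    0.0788]
```

Call:
jog_arm([
  [[0,0,0],[0,0,0]],
  [[0,0,0],[0,0,0]],
  [[0,0,0],[0,0,0]],
  [[0,0,0],[0,0,0]],
  [[0,0,0],[0,0,0]],
  [[0,0,0],[0,0,0]],
], jaw=-1)

```text
clock: 11.75
eef_pos: [0.5414, 0.015, 0.0247]
orientation: [0.703, -0.075, 0.703, 0.075]
wrist_force: [-0.2, -0.7, -0.4]
gripper_width: 0.998
```

Call:
jog_arm([
  [[-2,0,0],[0,0,0]],
  [[-3,0,-1],[0,0,0]],
  [[-4,0,-1],[0,0,0]],
  [[-4,0,-1],[0,0,0]],
  [[-3,0,-4],[0,0,0]],
  [[-2,0,-4],[0,0,0]],
  [[0,0,-4],[0,0,0]],
  [[0,0,0],[0,0,0]],
  [[0,0,0],[0,0,0]],
])

```text
clock: 12.5
eef_pos: [0.4024, -0.015, 0.199]
orientation: [0.704, -0.075, 0.703, 0.075]
wrist_force: [0.3, -0.1, -0.3]
gripper_width: 1.0
```

Run:
```python
from h import *
st()
w=shot('wrist','w7'); t=shot('top','t7'); s=shot('scene','s7')
cv2.imwrite('pics/z7.png',cv2.resize(t['img'][150:230,190:275],None,fx=9,fy=7.4,interpolation=cv2.INTER_CUBIC))
cv2.imwrite('pics/w7b.png',cv2.resize(w['img'],None,fx=1.5,fy=1.5))
```

```text
t 12.5 tcp [ 0.4024 -0.015   0.199 ] x [ 0.0011 -0.0001 -1.    ] y [-0.2105  0.9776 -0.0004] yaw_y 1.7829 q [-0.2281  0.1507  1.8822  0.0001  1.1076 -2.0111] F [ 0.3015 -0.0799 -0.3408] M [-0.0431 -0.0357  0.0348] g 1.0
```

View pics/z7.png

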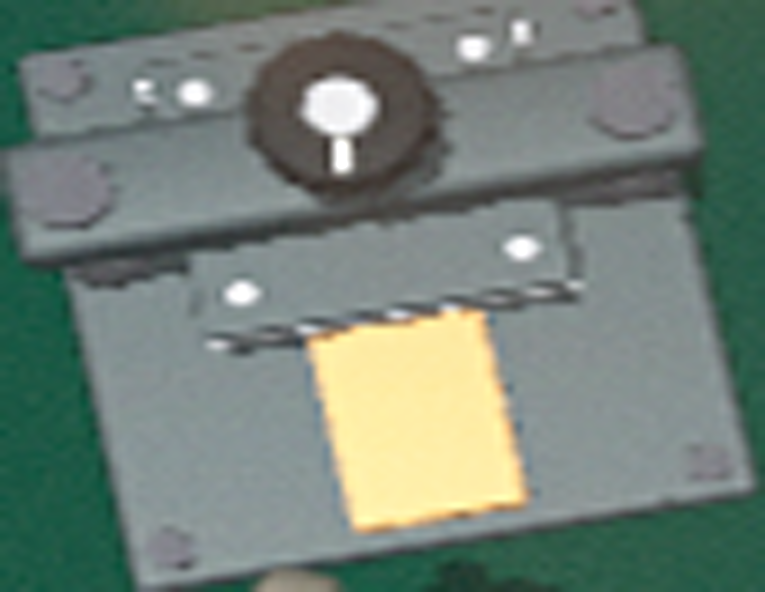

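View pics/w7b.png

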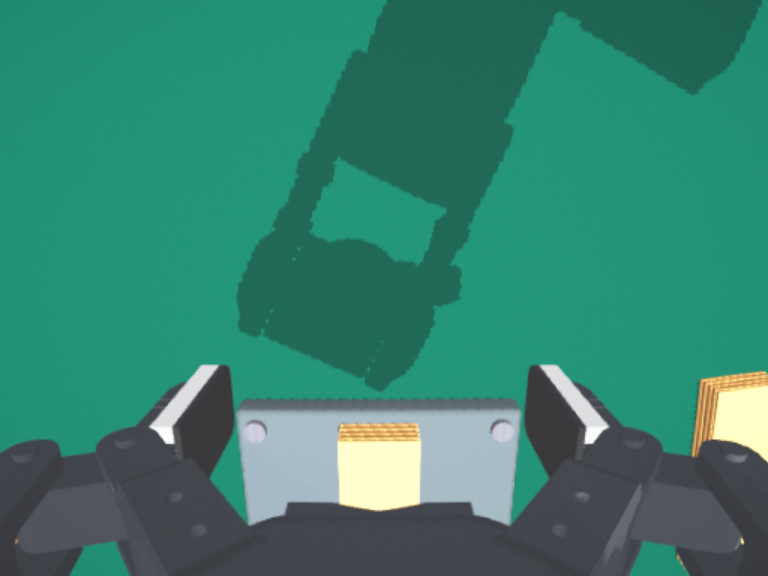

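Run:
```python
from h import *
t=manip.camera('top')
U=lambda l:np.array([[190+x/9-.44,150+y/7.4-.43] for x,y in l])
a=.212;Q=np.array([[np.cos(a),-np.sin(a)],[np.sin(a),np.cos(a)]])
for n,l,z in [('bed front',[(135,588),(755,490)],.022),('tongue end',[(355,532),(527,500)],.046),('edge L',[(313,340),(355,532)],.046),('edge R',[(484,312),(527,500)],.046)]:
    P=pix(t,U(l),z)[:,:2]; F=(P-[.6433,.0368])@Q*1000; d=P[0]-P[-1]
    print(n,'mid',np.round(F.mean(0),1),'pts',np.round(F,1).tolist(),'dir',round(np.arctan2(-d[0],d[1]),4))
# wrist
w=manip.camera('wrist')
W=lambda l:np.array(l)/1.5-.17
for n,l,z in [('bolts',[(255.5,431),(501.5,430)],.027),('tongue end',[(338,440),(420,439)],.046),('bed front',[(238,410),(520,410)],.022)]:
    P=pix(w,W(l),z)[:,:2]; F=(P-[.6433,.0368])@Q*1000; d=P[1]-P[0]
    print(n,'mid',np.round(F.mean(0),1),'pts',np.round(F,1).tolist(),'dir',round(np.arctan2(-d[0],d[1]),4))
go([.6433,.0368,.25],2.9)
```

```text
bed front mid [-137.3    1.3] pts [[-137.0, 104.9], [-137.7, -102.4]] dir 0.2088
tongue end mid [-130.3    0.9] pts [[-131.2, 29.4], [-129.5, -27.6]] dir 0.2418
edge L mid [-92.4  29.1] pts [[-53.6, 28.8], [-131.2, 29.4]] dir -1.3665
edge R mid [-91.3 -27.8] pts [[-53.2, -28.0], [-129.5, -27.6]] dir -1.3645
bolts mid [-122.6   -0.3] pts [[-122.0, -88.8], [-123.3, 88.2]] dir 0.2193
tongue end mid [-1.276e+02  1.000e-01] pts [[-127.2, -27.6], [-128.1, 27.8]] dir 0.2286
bed front mid [-1.362e+02  1.000e-01] pts [[-136.0, -101.8], [-136.5, 101.9]] dir 0.2146
t 12.75 tcp [ 0.4048 -0.0148  0.1982] x [ 0.      0.0002 -1.    ] y [-0.212   0.9773  0.0002] yaw_y 1.7845 q [-0.2265  0.1567  1.8773  0.0002  1.1076 -2.011 ] F [ 0.1556 -0.1743 -1.0868] M [-0.0252 -0.0218 -0.0254] g 0.999
rotvec [-1.1155  0.0001 -0.0001] shift now cm [-5.1795 -0.0115 24.3994] shift after rot cm [ -5.1808 -21.9194  10.7172]
```

Call:
jog_arm([
  [[-1,0,0],[-0.112,0,0]],
  [[-1,0,0],[-0.112,0,0]],
  [[-1,0,0],[-0.112,0,0]],
  [[-1,0,0],[-0.112,0,0]],
  [[-1,0,0],[-0.112,0,0]],
  [[-1,0,0],[-0.112,0,0]],
  [[0,0,0],[-0.112,0,0]],
  [[0,0,0],[-0.112,0,0]],
  [[0,0,0],[-0.112,0,0]],
  [[0,0,0],[-0.112,0,0]],
])

```text
clock: 13.58
eef_pos: [0.4057, -0.01, 0.258]
orientation: [0.555, -0.437, 0.559, 0.434]
wrist_force: [-0.2, -0.8, 0.5]
gripper_width: 1.002
```

Run:
```python
from h import *
go([.6431,.0375,.25],2.907)
```

```text
t 13.58 tcp [ 0.4057 -0.01    0.258 ] x [-0.0019 -0.0063 -1.    ] y [-0.9707  0.2402  0.0003] yaw_y 2.899 q [-0.2088  0.098   1.7686 -0.0069  1.2756 -3.1058] F [-0.184  -0.8478  0.5373] M [-0.0535 -0.0045 -0.0233] g 1.002
rotvec [-0.008  -0.0066 -0.0004] shift now cm [  0.7287 -21.9073  10.3155] shift after rot cm [  0.8039 -21.9886  10.1354]
```

Call:
jog_arm([
  [[-0.1,0,0],[0.05,0,0]],
  [[0,-1,1],[0.05,0,0]],
  [[0,-2.6,1.2],[0,0,0]],
  [[0,-2.6,1.2],[0,0,0]],
  [[0,-2.6,1.2],[0,0,0]],
  [[0,-2.6,1.2],[0,0,0]],
  [[0,-2.6,1.2],[0,0,0]],
  [[0,-2.6,1.2],[0,0,0]],
  [[0,-2.6,1.2],[0,0,0]],
  [[0,0,0],[0,0,0]],
])

```text
clock: 14.42
eef_pos: [0.6213, 0.0154, 0.256]
orientation: [0.576, -0.409, 0.58, 0.406]
wrist_force: [-0.9, -0.1, -0.0]
gripper_width: 0.997
```

Run:
```python
from h import *
go([.6431,.0375,.235],2.80)
```

```text
t 14.42 tcp [0.6213 0.0154 0.256 ] x [-0.0021 -0.0057 -1.    ] y [-0.9418  0.3362  0.    ] yaw_y 2.7987 q [-0.0954  0.5098  1.1907 -0.0059  1.4426 -2.8934] F [-0.8821 -0.0931 -0.0111] M [-0.0486  0.0514  0.0017] g 0.997
rotvec [-0.0013 -0.0061 -0.    ] shift now cm [ 2.0867 -1.3161  2.8241] shift after rot cm [ 2.1038 -1.3196  2.8097]
```

Call:
jog_arm([
  [[0,-0.6,1.4],[0,-0.006,0]],
  [[0,-0.7,1.4],[0,0,0]],
  [[0,0,0],[0,0,0]],
  [[0,0,0],[0,0,0]],
  [[0,0,0],[0,0,0]],
])

```text
clock: 14.83
eef_pos: [0.6384, 0.0367, 0.2583]
orientation: [0.578, -0.407, 0.578, 0.407]
wrist_force: [0.8, -0.8, 0.5]
gripper_width: 0.999
```

Run:
```python
from h import *
go([.6431,.0375,.183],2.80)
w=shot('wrist','w8'); s=shot('scene','s8')
z=cv2.resize(s['img'][130:250,240:340],None,fx=3.2,fy=3.2,interpolation=cv2.INTER_CUBIC)
cv2.imwrite('pics/z8.png',np.hstack([z,w['img'][:, 60:460]]))
```

```text
t 14.83 tcp [0.6384 0.0367 0.2583] x [-0.0004 -0.0008 -1.    ] y [-0.9416  0.3366  0.0001] yaw_y 2.7982 q [-0.062   0.5439  1.127  -0.0008  1.471  -2.8601] F [ 0.8282 -0.8394  0.4693] M [-0.0207 -0.0018  0.0119] g 0.999
rotvec [-0.0018 -0.0009 -0.0001] shift now cm [ 7.5342 -0.4176  0.2424] shift after rot cm [ 7.5345 -0.417   0.2351]
```

View pics/z8.png

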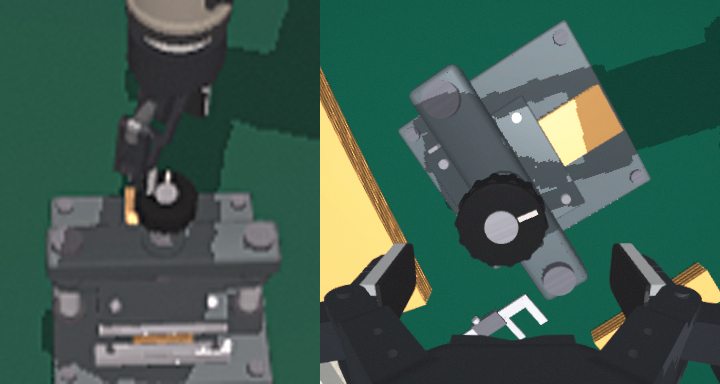

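Run:
```python
from h import *
w=manip.camera('wrist')
print(pix(w,[(242,226),(243,220)],.221), pix(w,[(243,221)],.215))
a=.212
print(proj(w,[[.6431,.0375,.221],[.6431,.0375,.215]]))
```

```text
[[0.64396354 0.03594532 0.221     ]
 [0.64215135 0.03268125 0.221     ]] [[0.64324662 0.03520656 0.215     ]]
[[244.31721445 227.89891665]
 [244.5470735  224.32948046]]
```

Call:
jog_arm([
  [[0,-0.48,0.18],[0,0,0]],
  [[1,0,0],[0,0,0]],
  [[1.3,0,0],[0,0,0]],
  [[1.3,0,0],[0,0,0]],
  [[1.3,0,0],[0,0,0]],
  [[1.3,0,0],[0,0,0]],
  [[1.3,0,0],[0,0,0]],
  [[0,0,0],[0,0,0]],
  [[0,0,0],[0,0,0]],
])

```text
clock: 15.73
eef_pos: [0.6435, 0.0367, 0.1829]
orientation: [0.578, -0.407, 0.579, 0.407]
wrist_force: [0.6, 0.2, 0.6]
gripper_width: 1.002
```

Run:
```python
from h import *
go([.6435,.0368,.183],2.80)
w=shot('wrist','w9')
```

```text
t 15.73 tcp [0.6435 0.0367 0.1829] x [-0.0013 -0.0004 -1.    ] y [-0.9415  0.3371  0.0011] yaw_y 2.7977 q [-0.0616  0.6008  1.2344 -0.0005  1.3077 -2.8592] F [0.5908 0.2269 0.6069] M [-0.0228 -0.0338 -0.0492] g 1.002
rotvec [-0.0023 -0.0008 -0.0011] shift now cm [-0.0114  0.0015  0.0062] shift after rot cm [-0.0114  0.0015  0.0062]
```

View pics/w9.png

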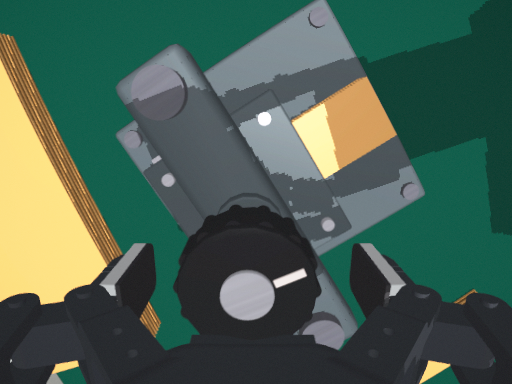

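Call:
jog_arm([
  [[0,-0.1,0],[0,0,0]],
  [[0,0,0],[0,0,0]],
])

```text
clock: 15.95
eef_pos: [0.6455, 0.0364, 0.1849]
orientation: [0.579, -0.408, 0.577, 0.406]
wrist_force: [-0.1, 0.4, -0.3]
gripper_width: 1.005
```

Call:
jog_arm([
  [[0,0,0],[0,0,0]],
  [[0,0,0],[0,0,0]],
  [[0,0,0],[0,0,0]],
  [[0,0,0],[0,0,0]],
  [[0,0,0],[0,0,0]],
  [[0,0,0],[0,0,0]],
  [[0,0,0],[0,0,0]],
], jaw=1)

```text
clock: 16.53
eef_pos: [0.6455, 0.0364, 0.1848]
orientation: [0.579, -0.408, 0.577, 0.406]
wrist_force: [1.4, -0.5, 5.7]
gripper_width: 0.617
```

Run:
```python
from h import *
s,Rm=st(); print('F tool',Rm.T@s['wrist_force'],'M tool',Rm.T@s['moment'])
```

```text
t 16.53 tcp [0.6455 0.0364 0.1848] x [ 0.003  -0.0008 -1.    ] y [-0.9415  0.337  -0.0031] yaw_y 2.7978 q [-0.0619  0.6007  1.2293 -0.0006  1.3086 -2.8595] F [ 1.429  -0.5238  5.6618] M [-0.1777 -0.3227  0.0266] g 0.617
F tool [-5.6572 -1.5393 -0.0101] M tool [-0.0268  0.0584 -0.3637]
```

Call:
jog_arm([
  [[0.031,0,0],[0.12,0,0]],
  [[0.031,0,0],[0.12,0,0]],
  [[0.031,0,0],[0.12,0,0]],
  [[0.031,0,0],[0.12,0,0]],
  [[0.031,0,0],[0.12,0,0]],
])

```text
clock: 16.95
eef_pos: [0.645, 0.0367, 0.1832]
orientation: [0.674, -0.217, 0.673, 0.216]
wrist_force: [-1.0, 1.4, 7.6]
gripper_width: 0.617
```

```bash
cat > k.py <<'E'
from h import *
import json,os
s,Rm=st(False); F=Rm.T@s['wrist_force'];M=Rm.T@s['moment']
yaw=np.arctan2(Rm[1,1],Rm[0,1])
r=dict(t=s['clock'],q6=s['qpos'][5],q1=s['qpos'][0],yaw=yaw,p=s['eef_pos'].tolist(),F=F.tolist(),M=M.tolist(),g=s['gripper_width'],e6=s['effort'][5])
open('log.jsonl','a').write(json.dumps({k:(v if isinstance(v,list) else float(v)) for k,v in r.items()})+'\n')
print(round(s['clock'],2),'q6 %.4f yaw %.4f'%(r['q6'],yaw),'p',np.round(s['eef_pos'],4),'Ft',np.round(F,1),'Mt',np.round(M,3),'e6 %.3f'%r['e6'],'g %.3f'%r['g'])
E
python3 k.py;python3 k.py
```

```text
16.95 q6 -2.2540 yaw 2.1926 p [0.645  0.0367 0.1832] Ft [-7.6  1.7  0. ] Mt [-0.208  0.131 -0.036] e6 -1.678 g 0.617
16.95 q6 -2.2540 yaw 2.1926 p [0.645  0.0367 0.1832] Ft [-7.6  1.7  0. ] Mt [-0.208  0.131 -0.036] e6 -1.678 g 0.617
```

Call:
jog_arm([
  [[0.031,0,0],[0.12,0,0]],
  [[0.031,0,0],[0.12,0,0]],
  [[0.031,0,0],[0.12,0,0]],
])

```text
clock: 17.2
eef_pos: [0.6447, 0.0371, 0.1823]
orientation: [0.701, -0.092, 0.701, 0.092]
wrist_force: [-1.0, 2.7, 7.4]
gripper_width: 0.615
```

```bash
python3 k.py
```

```text
17.2 q6 -1.8940 yaw 1.8329 p [0.6447 0.0371 0.1823] Ft [-7.4  2.9 -0.3] Mt [-0.251  0.168  0.074] e6 -1.677 g 0.615
```

Call:
jog_arm([
  [[0.031,0,0],[0.12,0,0]],
  [[0.031,0,0],[0.12,0,0]],
])

```text
clock: 17.37
eef_pos: [0.6447, 0.0374, 0.1817]
orientation: [0.707, -0.008, 0.707, 0.008]
wrist_force: [-1.3, 2.4, 6.9]
gripper_width: 0.616
```

```bash
python3 k.py
```

```text
17.37 q6 -1.6540 yaw 1.5931 p [0.6447 0.0374 0.1817] Ft [-6.9  2.4 -1.3] Mt [-0.26   0.224  0.208] e6 -1.677 g 0.616
```

Call:
jog_arm([
  [[0.031,0,0],[0.12,0,0]],
  [[0.031,0,0],[0.12,0,0]],
])

```text
clock: 17.53
eef_pos: [0.6447, 0.0377, 0.1811]
orientation: [0.703, 0.077, 0.703, -0.076]
wrist_force: [-1.3, 3.5, 7.6]
gripper_width: 0.619
```

```bash
python3 k.py
```

```text
17.53 q6 -1.4140 yaw 1.3532 p [0.6447 0.0377 0.1811] Ft [-7.6  3.1 -2.1] Mt [-0.233  0.33   0.21 ] e6 -1.676 g 0.619
```

Call:
jog_arm([
  [[0.031,0,0],[0.12,0,0]],
  [[0.031,0,0],[0.12,0,0]],
])

```text
clock: 17.7
eef_pos: [0.6448, 0.0379, 0.1804]
orientation: [0.689, 0.161, 0.688, -0.16]
wrist_force: [-0.5, 4.4, 7.0]
gripper_width: 0.617
```

```bash
python3 k.py
```

```text
17.7 q6 -1.1740 yaw 1.1133 p [0.6448 0.0379 0.1804] Ft [-7.   3.7 -2.3] Mt [-0.225  0.367  0.244] e6 -1.676 g 0.617
```

Call:
jog_arm([
  [[0.031,0,0],[0.12,0,0]],
  [[0.031,0,0],[0.12,0,0]],
])

```text
clock: 17.87
eef_pos: [0.6449, 0.0382, 0.1798]
orientation: [0.665, 0.242, 0.664, -0.241]
wrist_force: [1.4, 5.9, 7.3]
gripper_width: 0.613
```

```bash
python3 k.py
```

```text
17.87 q6 -0.9340 yaw 0.8734 p [0.6449 0.0382 0.1798] Ft [-7.3  5.4 -2.7] Mt [-0.215  0.529  0.22 ] e6 -1.674 g 0.613
```

Call:
jog_arm([
  [[0.031,0,0],[0.12,0,0]],
  [[0.031,0,0],[0.12,0,0]],
])

```text
clock: 18.03
eef_pos: [0.6451, 0.0384, 0.1792]
orientation: [0.631, 0.32, 0.631, -0.318]
wrist_force: [0.6, 6.0, 6.5]
gripper_width: 0.61
```

```bash
python3 k.py
```

```text
18.03 q6 -0.6940 yaw 0.6335 p [0.6451 0.0384 0.1792] Ft [-6.5  4.  -4.5] Mt [-0.292  0.662  0.281] e6 -1.673 g 0.610
```

Call:
jog_arm([
  [[0.031,0,0],[0.12,0,0]],
  [[0.031,0,0],[0.12,0,0]],
])

```text
clock: 18.2
eef_pos: [0.6453, 0.0386, 0.1786]
orientation: [0.588, 0.394, 0.588, -0.391]
wrist_force: [3.5, 7.5, 6.6]
gripper_width: 0.616
```

```bash
python3 k.py
```

```text
18.2 q6 -0.4540 yaw 0.3935 p [0.6453 0.0386 0.1786] Ft [-6.6  6.1 -5.6] Mt [-0.219  0.764  0.278] e6 -1.672 g 0.616
```

Call:
jog_arm([
  [[0.031,0,0],[0.12,0,0]],
])

```text
clock: 18.28
eef_pos: [0.6455, 0.0386, 0.1783]
orientation: [0.564, 0.428, 0.563, -0.426]
wrist_force: [3.1, 7.5, 6.3]
gripper_width: 0.61
```

```bash
python3 k.py
```

```text
18.28 q6 -0.3340 yaw 0.2735 p [0.6455 0.0386 0.1783] Ft [-6.2  5.  -6.4] Mt [-0.238  0.822  0.265] e6 -1.672 g 0.610
```

Call:
jog_arm([
  [[0.031,0,0],[0.12,0,0]],
])

```text
clock: 18.37
eef_pos: [0.6456, 0.0387, 0.178]
orientation: [0.537, 0.462, 0.537, -0.459]
wrist_force: [4.4, 6.4, 5.8]
gripper_width: 0.617
```

```bash
python3 k.py
```

```text
18.37 q6 -0.2140 yaw 0.1535 p [0.6456 0.0387 0.178 ] Ft [-5.7  5.3 -5.7] Mt [-0.211  0.884  0.206] e6 -1.671 g 0.617
```

Call:
jog_arm([
  [[0.031,0,0],[0.12,0,0]],
])

```text
clock: 18.45
eef_pos: [0.6458, 0.0387, 0.1777]
orientation: [0.509, 0.493, 0.508, -0.49]
wrist_force: [4.4, 6.7, 5.7]
gripper_width: 0.613
```

```bash
python3 k.py
```

```text
18.45 q6 -0.0940 yaw 0.0334 p [0.6458 0.0387 0.1777] Ft [-5.7  4.7 -6.6] Mt [-0.218  0.996  0.216] e6 -1.671 g 0.613
```

Call:
jog_arm([
  [[0.031,0.02,-0.02],[0.12,0,0]],
  [[0.031,0.02,-0.02],[0.12,0,0]],
])

```text
clock: 18.62
eef_pos: [0.6461, 0.0387, 0.1771]
orientation: [0.446, 0.55, 0.446, -0.548]
wrist_force: [3.4, 4.5, 7.0]
gripper_width: 0.615
```

```bash
python3 k.py
```

```text
18.62 q6 0.1466 yaw -0.2066 p [0.6461 0.0387 0.1771] Ft [-7.   2.4 -5.1] Mt [-0.272  0.706 -0.14 ] e6 -1.654 g 0.615
```

Call:
jog_arm([
  [[0.031,0.01,-0.02],[0.12,0,0]],
])

```text
clock: 18.7
eef_pos: [0.6462, 0.0387, 0.1768]
orientation: [0.412, 0.576, 0.412, -0.573]
wrist_force: [3.5, 3.3, 6.3]
gripper_width: 0.62
```

```bash
python3 k.py
```

```text
18.7 q6 0.2669 yaw -0.3268 p [0.6462 0.0387 0.1768] Ft [-6.3  2.2 -4.2] Mt [-0.252  0.711 -0.182] e6 -1.638 g 0.620
```

Call:
jog_arm([
  [[0.031,0.01,-0.02],[0.12,0,0]],
])

```text
clock: 18.78
eef_pos: [0.6464, 0.0387, 0.1765]
orientation: [0.377, 0.6, 0.377, -0.597]
wrist_force: [3.1, 3.4, 7.1]
gripper_width: 0.615
```

```bash
python3 k.py
```

```text
18.78 q6 0.3872 yaw -0.4469 p [0.6464 0.0387 0.1765] Ft [-7.1  1.3 -4.4] Mt [-0.333  0.586 -0.193] e6 -1.624 g 0.615
```

Call:
jog_arm([
  [[0.031,0,-0.01],[0.12,0,0]],
])

```text
clock: 18.87
eef_pos: [0.6465, 0.0386, 0.1762]
orientation: [0.34, 0.621, 0.34, -0.619]
wrist_force: [3.4, 2.2, 6.4]
gripper_width: 0.615
```

```bash
python3 k.py
```

```text
18.87 q6 0.5073 yaw -0.5669 p [0.6465 0.0386 0.1762] Ft [-6.4  1.7 -3.7] Mt [-0.32   0.581 -0.182] e6 -1.605 g 0.615
```

Call:
jog_arm([
  [[0.031,0,-0.01],[0.12,0,0]],
])

```text
clock: 18.95
eef_pos: [0.6466, 0.0385, 0.1759]
orientation: [0.303, 0.641, 0.302, -0.638]
wrist_force: [4.0, 2.3, 6.0]
gripper_width: 0.615
```

```bash
python3 k.py
```

```text
18.95 q6 0.6274 yaw -0.6869 p [0.6466 0.0385 0.1759] Ft [-6.   1.6 -4.3] Mt [-0.338  0.56  -0.218] e6 -1.592 g 0.615
```

Call:
jog_arm([
  [[0.031,0,-0.01],[0.12,0,0]],
])

```text
clock: 19.03
eef_pos: [0.6467, 0.0384, 0.1756]
orientation: [0.264, 0.658, 0.263, -0.655]
wrist_force: [3.5, 1.9, 5.3]
gripper_width: 0.616
```

```bash
python3 k.py
```

```text
19.03 q6 0.7475 yaw -0.8071 p [0.6467 0.0384 0.1756] Ft [-5.3  1.1 -3.9] Mt [-0.324  0.475 -0.174] e6 -1.575 g 0.616
```

Call:
jog_arm([
  [[0.031,0,0],[0.12,0,0]],
])

```text
clock: 19.12
eef_pos: [0.6469, 0.0383, 0.1753]
orientation: [0.224, 0.672, 0.223, -0.669]
wrist_force: [4.2, 1.1, 5.7]
gripper_width: 0.616
```

```bash
python3 k.py
```

```text
19.12 q6 0.8675 yaw -0.9271 p [0.6469 0.0383 0.1753] Ft [-5.7  1.7 -4. ] Mt [-0.327  0.555 -0.173] e6 -1.557 g 0.616
```

Call:
jog_arm([
  [[0.031,0,0],[0.12,0,0]],
])

```text
clock: 19.2
eef_pos: [0.6469, 0.0382, 0.175]
orientation: [0.183, 0.685, 0.183, -0.682]
wrist_force: [4.6, 0.8, 5.6]
gripper_width: 0.615
```

```bash
python3 k.py
python3 - <<'E'
import json,numpy as np
from scipy.optimize import curve_fit
L=[json.loads(l) for l in open('log.jsonl')][1:]
y=np.array([l['yaw'] for l in L]); th=2.7978-y
M=-np.array([l['M'][0] for l in L]); e=np.array([l['e6'] for l in L])
f=lambda t,b,s,k:b+s*np.maximum(0,t-k)
g=lambda t,b,k:f(t,b,.11,k)
print('M free k fixed slope',*[np.round(v,3) for v in (lambda r:(r[0],np.sqrt(np.diag(r[1]))))(curve_fit(g,th,M,[.23,2.8]))])
print('M free',*[np.round(v,3) for v in (lambda r:(r[0],np.sqrt(np.diag(r[1]))))(curve_fit(f,th,M,[.23,.11,2.8]))])
print('e free',*[np.round(v,4) for v in (lambda r:(r[0],np.sqrt(np.diag(r[1]))))(curve_fit(f,th,e,[-1.67,.13,2.8]))])
for a,b,c in zip(th,M,e): print(round(a,3),round(b,3),round(c,3))
E
```

```text
19.2 q6 0.9874 yaw -1.0472 p [0.6469 0.0382 0.175 ] Ft [-5.6  1.7 -4.4] Mt [-0.425  0.573 -0.14 ] e6 -1.543 g 0.615
M free k fixed slope [0.235 2.652] [0.009 0.12 ]
M free [0.234 0.142 2.789] [0.008 0.036 0.186]
e free [-1.6743  0.1332  2.8555] [0.0006 0.0027 0.0137]
0.605 0.208 -1.678
0.965 0.251 -1.677
1.205 0.26 -1.677
1.445 0.233 -1.676
1.684 0.225 -1.676
1.924 0.215 -1.674
2.164 0.292 -1.673
2.404 0.219 -1.672
2.524 0.238 -1.672
2.644 0.211 -1.671
2.764 0.218 -1.671
3.004 0.272 -1.654
3.125 0.252 -1.638
3.245 0.333 -1.624
3.365 0.32 -1.605
3.485 0.338 -1.592
3.605 0.324 -1.575
3.725 0.327 -1.557
3.845 0.425 -1.543
```

Call:
jog_arm([
  [[0.031,0,0],[0.12,0,0]],
  [[0.031,0,0],[0.12,0,0]],
])

```text
clock: 19.37
eef_pos: [0.6471, 0.0379, 0.1744]
orientation: [0.1, 0.702, 0.1, -0.698]
wrist_force: [4.0, -0.2, 4.7]
gripper_width: 0.613
```

```bash
python3 k.py
```

```text
19.37 q6 1.2274 yaw -1.2872 p [0.6471 0.0379 0.1744] Ft [-4.7  1.3 -3.8] Mt [-0.395  0.605 -0.057] e6 -1.513 g 0.613
```

Call:
jog_arm([
  [[0.031,0,0],[0.12,0,0]],
  [[0.031,0,0],[0.12,0,0]],
])

```text
clock: 19.53
eef_pos: [0.6471, 0.0377, 0.1738]
orientation: [0.016, 0.709, 0.015, -0.705]
wrist_force: [4.6, -1.3, 4.9]
gripper_width: 0.619
```

```bash
python3 k.py
```

```text
19.53 q6 1.4673 yaw -1.5273 p [0.6471 0.0377 0.1738] Ft [-4.9  1.5 -4.6] Mt [-0.455  0.572 -0.114] e6 -1.483 g 0.619
```

Call:
jog_arm([
  [[0.022,0,0],[0.085,0,0]],
])

```text
clock: 19.62
eef_pos: [0.6472, 0.0376, 0.1736]
orientation: [-0.015, 0.709, -0.015, -0.705]
wrist_force: [5.1, -0.3, 5.1]
gripper_width: 0.613
```

```bash
python3 k.py;  python3 - <<'E'
import json,numpy as np
from scipy.optimize import curve_fit
L=[json.loads(l) for l in open('log.jsonl')][1:]
y=np.array([l['yaw'] for l in L]); th=2.7978-y
M=-np.array([l['M'][0] for l in L]); e=np.array([l['e6'] for l in L])
f=lambda t,b,s,k:b+s*np.maximum(0,t-k)
g=lambda t,b,k:f(t,b,.11,k)
F=lambda fn,Y,p0:[np.round(v,3) for v in (lambda r:(r[0],np.sqrt(np.diag(r[1]))))(curve_fit(fn,th,Y,p0))]
print(F(g,M,[.23,2.8]),F(f,M,[.23,.11,2.8]),F(f,e,[-1.67,.13,2.8]),th[-1])
E
```

```text
19.62 q6 1.5524 yaw -1.6124 p [0.6472 0.0376 0.1736] Ft [-5.   0.1 -5.1] Mt [-0.431  0.522 -0.116] e6 -0.466 g 0.613
[array([0.237, 2.644]), array([0.009, 0.109])] [array([0.234, 0.131, 2.764]), array([0.008, 0.018, 0.15 ])] [array([-1.636, 11.948,  4.312]), array([0.012, 0.879, 0.005])] 4.410213771429703
```

Call:
jog_arm([
  [[0,0,0],[0,0,0]],
  [[0,0,0],[0,0,0]],
  [[0,0,0],[0,0,0]],
  [[0,0,0],[0,0,0]],
  [[0,0,0],[0,0,0]],
  [[0,0,0],[0,0,0]],
  [[0,0,0],[0,0,0]],
], jaw=-1)

```text
clock: 20.2
eef_pos: [0.6457, 0.0375, 0.1724]
orientation: [-0.013, 0.707, -0.013, -0.707]
wrist_force: [0.5, -0.1, -0.4]
gripper_width: 1.001
```

Call:
jog_arm([
  [[-1,0,0],[0,0,0]],
  [[-2,0,0],[0,0,0]],
  [[-3,0,0],[0,0,0]],
  [[-4,0,0],[0,0,0]],
  [[-3,0,0],[0,0,0]],
  [[0,0,0],[0,0,0]],
  [[0,0,0],[0,0,0]],
])

```text
clock: 20.78
eef_pos: [0.6464, 0.0376, 0.3057]
orientation: [-0.013, 0.709, -0.013, -0.705]
wrist_force: [-0.5, 0.1, 0.2]
gripper_width: 1.0
```

Run:
```python
from h import *
st()
w=shot('wrist','w10'); s=shot('scene','s10')
z=cv2.resize(s['img'][130:250,240:340],None,fx=3.2,fy=3.2,interpolation=cv2.INTER_CUBIC)
cv2.imwrite('pics/z10.png',np.hstack([z,w['img'][:, 60:460]]))
```

```text
t 20.78 tcp [0.6464 0.0376 0.3057] x [ 0.0064 -0.0008 -1.    ] y [-0.0361 -0.9993  0.0006] yaw_y -1.6069 q [-0.06    0.5402  1.0076 -0.0004  1.5873  1.5469] F [-0.5177  0.1349  0.168 ] M [ 0.0052  0.0569 -0.0111] g 1.0
```

View pics/z10.png

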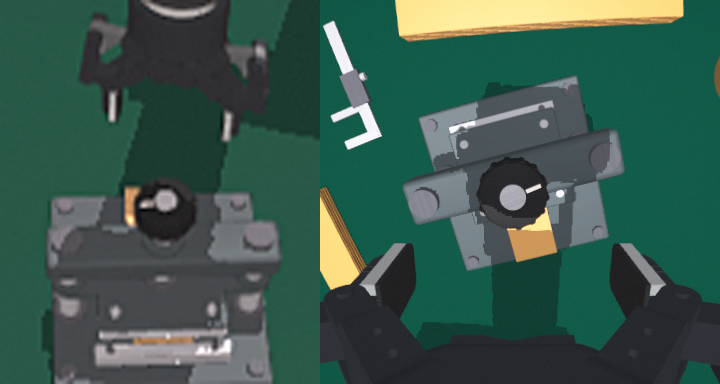

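Call:
jog_arm([
  [[0,0,3],[0,0,0]],
  [[0,0,4],[0,0,0]],
  [[0,0,4],[0,0,0]],
  [[0,0,4],[0,0,0]],
  [[0,0,4],[0,0,0]],
  [[0,0,4],[0,0,0]],
  [[0,0,2],[0,0,0]],
  [[0,0,0],[0,0,0]],
  [[0,0,0],[0,0,0]],
])

```text
clock: 21.63
eef_pos: [0.3949, 0.0467, 0.3019]
orientation: [-0.013, 0.707, -0.013, -0.707]
wrist_force: [0.0, 0.2, 0.0]
gripper_width: 0.999
```

Run:
```python
from h import *
st()
t=shot('top','t11')
cv2.imwrite('pics/z11.png',cv2.resize(t['img'][150:230,190:275],None,fx=9,fy=7.4,interpolation=cv2.INTER_CUBIC))
d=cv2.absdiff(cv2.imread('pics/top0.png'),t['img']).max(2)
cv2.imwrite('pics/d11.png',(d>40).astype(np.uint8)*255)
```

```text
t 21.63 tcp [0.3949 0.0467 0.3019] x [ 0.0001 -0.0004 -1.    ] y [-0.0362 -0.9993  0.0004] yaw_y -1.607 q [-0.0752  0.0492  1.6998 -0.0004  1.3925  1.5319] F [0.0058 0.2048 0.0142] M [-0.0017  0.0064 -0.032 ] g 0.999
```

View pics/z11.png

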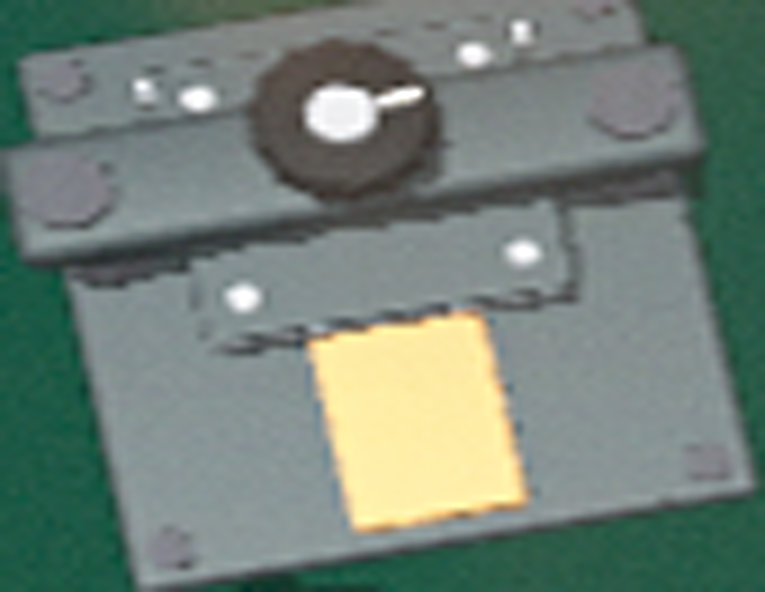

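View pics/t11.png

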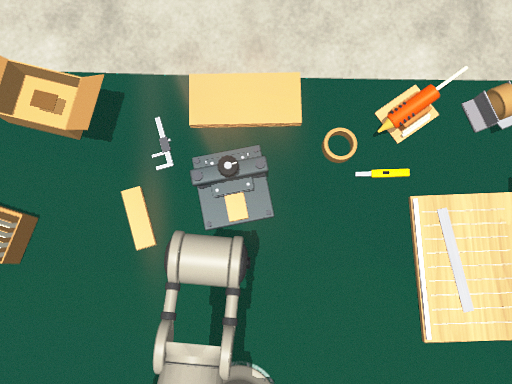

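View pics/d11.png

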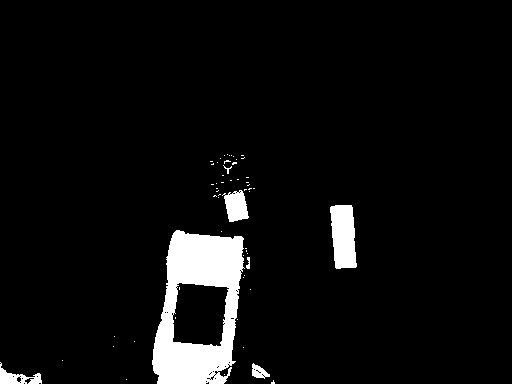

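```bash
python3 -c "
from cell import manip
print(manip.close_job(), manip.state()['clock'])"
```

```text
the job is handed in; nothing more can be done
the job is handed in; nothing more can be done
```

The insert is in the press, clamped about a quarter turn past first touch. I handed the job in at about 21.7 s of the 72 s allowed; it gave no verdict.

- **Placing:** I took the insert by its tongue and slid it in stacked end first until it stopped against the fence at about 8 N. The wrist camera put its centre within 0.4 mm of the bed's centre line. Its long edges ran within about 0.3–0.8° of the bed, depending on the picture feature used.
- **Clamping:** I turned the knob 4.41 rad clockwise in one grasp, following it down.
    - **Joint torque:** put first touch at about 2.87 rad, so the nip is about 1.54 rad (0.245 turn).
    - **Wrist moment:** this noisier reading put touch at 2.64–2.76 rad, making the nip 0.26–0.28 turn. Both readings stay under a third of a turn.
    - **Knob slip:** the knob's mark turned with the gripper, so there was no slip.
- **Last checks:** after letting go, the top picture showed the insert exactly where it was before clamping. The strip, tape roll, caliper and knife had not moved. The arm is clear with no force on the wrist.
- **One disagreement:** the pictures put the tongue end 7–9 mm behind the bed's front edge, where 10 mm is nominal. I put this down to camera error, because the stop against the fence was firm.

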